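# Key the drive collar onto the weld turntable and hold it home

### The job

Fit the knurled drive collar that stands on the table onto the upright spindle of the small weld turntable: lower it onto the spindle as far as the cross pin, turn it until the keyways hidden inside it drop over the pin, then push it down against the spring ring until it is fully home. Keep it gripped and pushed home, because the spring lifts it if you let go and I still have to put the locking screw in: your program finishes while you are holding it there. Leave the other things on the table where they are.

Things in the scene. Friction and masses are not known exactly. Their poses are not given: they have to be found in the camera images.
- collar: loose knurled steel collar, 0.3 kg, a thick ring 44 mm high: knurled band 54 mm wide from 27 mm up, smooth skirt 51 mm wide below, 28.5 mm bore right through. Two opposite keyways, 10 mm wide, are cut in the bore wall from the underside to 27 mm up; nothing outside shows their bearing (the small side hole is not in line): turn to find it, a match within half a turn, good to 0.1 rad. Origin: centre of the underside, z up
- turntable: small weld turntable fixed to the table: square grey foot 140 mm wide, 10 mm high; round steel faceplate 132 mm wide, top 54 mm above the table; at its centre an upright spindle 26 mm in diameter. Origin: centre of the foot's underside, z up along the spindle
- spindle_tip (a point): top of the spindle on its axis, 116 mm above the table; the last 8 mm taper to 15 mm across
- pin (a point): middle of the cross pin, on the spindle axis, 81 mm above the table: 6 mm steel pin along the turntable's x axis, standing out 6.5 mm on both sides of the spindle; a collar that is not keyed comes to rest on it, its underside 84 mm above the table
- seat (a point): shoulder at the spindle's foot, on the axis, 60 mm above the table: the centre of the collar's underside lies here when fully home. Keyed but not pushed, the underside stands 8 mm higher, on the spring ring
- spring_ring (a joint): how far the ring round the spindle's foot is pressed down, m: 0 up, 0.008 bottomed with the collar home. Its spring pushes the collar up with 6 N at first touch and 14 N when home, and lifts it as soon as the push ends
- copper_strip: bent copper strip, 36 x 66 x 9 mm, lying flat near the table's left edge; a bystander; origin: centre of its underside
- nut: hex nut, 19 mm across the flats, 10 mm high, lying flat near the table's left edge; a bystander; origin: centre of its underside
- bolt: hex bolt 54 mm high standing on its head, at the front left of the table; a bystander; origin: centre of its underside
There are look-alikes about, which are no part of the job. Leave any green or purple look-alike of the collar alone.

How it is judged (in metres and radians):
On the way, in this order (a step that is already met when the one before it is completed fails the run):
1. the collar has been put over the spindle (z of collar in the frame of seat below 0.045 m and horizontal distance between collar and seat below 0.004 m), for 0.05 s.
2. its keyways have dropped over the cross pin (horizontal distance between collar and seat below 0.003 m and z of collar in the frame of seat below 0.013 m), for 0.1 s.
At the end, for the whole second after the job is handed in: The collar is on the spindle (within 3 mm of its axis, upright within 0.06 rad), keyed over the cross pin and pushed down to within 2.5 mm of its seat with the spring ring pressed at least 5.5 mm, at rest, and the gripper's fingers are still on it with more than 3 N (horizontal distance between collar and seat below 0.003 m and z of collar in the frame of seat below 0.0025 m and angle between collar's own z axis and vertical below 0.06 rad and value of joint spring_ring above 0.0055 m and contact force between the fingers and collar above 3 N and linear speed of collar below 0.01 m/s); the arm keeps its last pose, push and grip.
It fails at once if the copper strip, the nut or the bolt is moved more than 30 mm (distance of any of copper_strip, nut, bolt from where it was at the start of the episode above 0.03 m).
It also fails if it takes over 54 s, if anything falls off the work surface, if the arm or the gripper's body presses on something with over 40 N, if the wrist force passes 120 N, or if a joint passes its speed limit or range.

### The arm

A 6-joint arm with a two-finger parallel gripper is mounted at the origin on a cart in front of the work surface, level with it; the furniture and walls round the work are solid. World frame = base frame: x ahead of the robot, y to its left, z up, the work surface at z = 0. Lengths are in m, angles in degrees, forces in N, time in s.
With the tool pointing down it reaches from about 0.4 to 0.825 m from the base axis. Payload 7 kg.
Tool frame: the origin (TCP) lies midway between the tips of the shut fingers; the grasp point (between the pads) lies r.grasp_offset behind it (r.grasp_offset is the distance from the TCP to the grasp point, in m); z points along the fingers, y is the direction in which the jaws open and shut (so a half turn about z gives the same grasp; the last joint's range is limited). The gripper opens to 88 mm and grips with 3 to 60 N. Pads are 19 mm wide; open, the fingers measure 130 mm over their backs; the gripper's body (78 mm by 193 mm) begins 47 mm behind the grasp point.
Start: joints at [81.079, 20.546, 0.682, 0, -70.136, -16.507], TCP at [0.29, 0.61, 0.227] pointing down, gripper open.
Joint ranges: [-176.03, 176.03], [-82.01, 121.73], [-58.28, 71.71], [-173.87, 95.51], [-174.79, -0.11], [-173.66, 173.66]. Speed limits (degrees/s): [136.94, 136.94, 172.46, 180, 180, 180].

### API

Orientations are given as [roll, pitch, yaw] about the fixed x, y, z axes, in that order (R = Rz(yaw) Ry(pitch) Rx(roll)).
In Python, from plant import status, imaging, r gives the robot as it stands.
- The arm moves only by the tool apply_moves, never from a script. Its argument "moves" is a list of rows, each a list of 6 numbers: the shift along the tool's x, y, z in units of 200 mm (1.0 is 200 mm), then the turn, a rotation vector about the tool's x, y, z in units of 90 degrees (1.0 is 90 degrees). In form: [[tx, ty, tz, rx, ry, rz], ...]. A call has 1 to 12 rows; each row is the pose to reach, as a shift and turn from the pose measured when the call began, along the tool's axes at that moment; what a row does not reach only later rows make up. A row lasts 1/8 s, in which the tool goes at most 62.5 mm and 10.7 degrees, less where a joint would pass 70% of its speed; a pose out of reach is approached as far as the arm can. A call with a number of a shift or a turn outside -1 to 1 is refused whole. A call with a gripper value outside its range is refused whole. "hand" is the closure, from -1 (fully open) to 1 (shut), set as the call begins (left out, the last holds). The fingers move at their own pace and stop on an object; "grip_force" is the grip in N (left out, the last holds). Time passes only in rows, so rows that repeat a pose let the fingers close. It gives the time, the measured TCP pose, the force and the opening at its end, in the units of the state.
- status.get_state(): the state, without advancing time (a new reading comes with each control period).
- imaging.capture(name): name is "scene" or "side" or "wrist"; returns (picture, depth): 420x560x3 uint8, blue, green, red; 420x560 float32, m along the optical axis (not along the pixel's ray), 0 where there is no reading.
- imaging.camera_info(name): a dict with "fx", "fy", "cx", "cy" (pixels), "T" (4x4, takes a point from camera to world coordinates). Camera axes: x right, y up, looking along -z (the intrinsics and any distortion apply to the point x, -y, -z); pixel columns grow to the right and rows downward; lengths in m; the calibration is good to about 2 mm. A picture is of the moment at which its call begins: read the wrist's pose just before it. camera_info takes no time and is no camera call; for the wrist camera it gives the pose at the moment of the call.
- r.close_job(): hands the job in, once; it reports no verdict.
The state is a dict: "time_s": time; "joints": joint angles; "qd": joint speeds; "joint_torque": joint torques, N m; "tcp_pos": TCP position; "eef_rot": TCP orientation; "contact_force": force on the tool from outside, world axes, zero at the start; "moment": the same for the moment, N m; "gripper_width": finger opening in m.
Only numpy, scipy, OpenCV 4.12 (cv2) and the standard library are available. Lean on these libraries where they do the work, as an engineer would, in place of code of your own. Each camera call takes 0.05 s, during which the arm holds its last target.

## Working session

There is one attempt and no reset: what is moved stays moved. The work goes in short steps, Python scripts to look and compute and a tool call to move; the robot and the scene stay as the last step left them, time stands still between calls to the robot, and variables do not carry over. Pictures are saved under pics/ and viewed, and the job is handed in when it is done.

Besides the shell and the picture viewer there is one more tool, called after "Call:" in YAML: its name, and indented under it one key for each argument. apply_moves: Moves the arm, as the interface text tells. Its arguments: {"type":"object","properties":{"moves":{"type":"array","items":{"type":"array","items":{"type":"number"}}},"hand":{"type":"number"},"grip_force":{"type":"number"}},"required":["moves"]}

```bash
ls; mkdir -p pics; cat > h.py <<'E'
import numpy as np,cv2
from plant import status,imaging,r
E
python3 - <<'E'
from h import *
print(status.get_state(), r.grasp_offset)
for n in ("scene","side","wrist"):
    i=imaging.camera_info(n); p,d=imaging.capture(n)
    print(n,i)
    cv2.imwrite(f'pics/{n}0.png',p); np.savez(f'pics/{n}0.npz',p=p,d=d,T=i['T'],k=[i['fx'],i['fy'],i['cx'],i['cy']])
E
```

```text
pics
{'time_s': 0.0, 'joints': array([ 8.10807163e+01,  2.05922968e+01,  6.35093608e-01, -1.87544098e-02,
       -7.01349635e+01, -1.65061945e+01]), 'qd': array([ 0.02404141, -0.0708976 ,  0.04233969,  0.00857149, -0.087251  ,
        0.02756343]), 'joint_torque': array([-2.02747979e-03, -5.82716238e+01,  2.93054706e+01,  6.99694276e+00,
        6.95110793e-03, -1.55839580e-04]), 'tcp_pos': array([0.28963545, 0.60918298, 0.22562727]), 'eef_rot': array([ 1.79906622e+02, -9.28487038e-03, -2.54318576e+01]), 'contact_force': array([-0.30106683,  0.48744937, -0.00830077]), 'moment': array([ 0.04124541, -0.00965399,  0.04045266]), 'gripper_width': 0.08765541007971656} 0.0188
scene {'fx': 454.8950135103711, 'fy': 454.8950135103711, 'cx': 284.83978974877584, 'cy': 222.47232741340926, 'T': array([[ 0.86507734, -0.45138133,  0.21885177,  0.68266752],
       [ 0.50163074,  0.7759666 , -0.38241657, -0.1356437 ],
       [ 0.00279404,  0.44060268,  0.89769787,  0.85623375],
       [ 0.        ,  0.        ,  0.        ,  1.        ]])}
side {'fx': 488.45321945013455, 'fy': 488.45321945013455, 'cx': 274.0391870706226, 'cy': 213.27301571860357, 'T': array([[-0.99520448,  0.07725197, -0.06000143,  0.46758618],
       [-0.09631179, -0.66671474,  0.73906393,  0.82576611],
       [ 0.01709031,  0.74129858,  0.67095777,  0.65752764],
       [ 0.        ,  0.        ,  0.        ,  1.        ]])}
wrist {'fx': 336.3216226487995, 'fy': 336.3216226487995, 'cx': 283.21195676396894, 'cy': 207.65871740971699, 'T': array([[-0.43023078,  0.86777219,  0.24874263,  0.3554724 ],
       [-0.90271528, -0.41435772, -0.11581366,  0.57722122],
       [ 0.00256856, -0.27437037,  0.96162066,  0.3834593 ],
       [ 0.        ,  0.        ,  0.        ,  1.        ]])}
```

View pics/scene0.png

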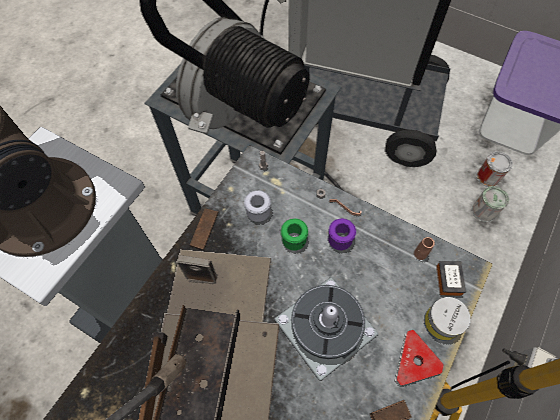

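View pics/side0.png

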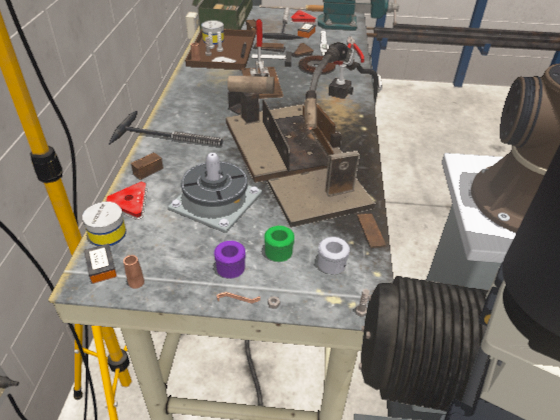

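View pics/wrist0.png

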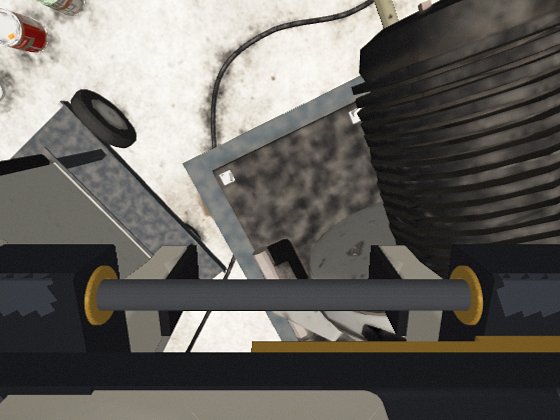

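The steel collar is at scene (258,206) / side (333,254). The look-alikes are green at scene (294,234) / side (279,243) and purple at scene (342,234) / side (230,259). The copper tube at scene (425,248) is not a candidate. I choose the bare steel one and check it in a close crop.

```bash
cat >> h.py <<'E'
def load(n):
    f=np.load(f'pics/{n}.npz'); return f['p'],f['d'],f['T'],f['k']
def cloud(d,T,k):
    v,u=np.mgrid[:d.shape[0],:d.shape[1]]
    c=np.stack([(u-k[2])/k[0]*d,-(v-k[3])/k[1]*d,-d],-1)
    return c@T[:3,:3].T+T[:3,3]
def circ(P):
    A=np.c_[2*P[:,:2],np.ones(len(P))]; s=np.linalg.lstsq(A,(P[:,:2]**2).sum(1),rcond=None)[0]
    return s[:2],np.sqrt(s[2]+s[:2]@s[:2])
E
python3 - <<'E'
from h import *
p,d,T,k=load('scene0'); a=cv2.resize(p[180:260,220:380],None,fx=5,fy=5)
cv2.imwrite('pics/crop1.png',a)
for n,boxes in (('scene0',dict(collar=(240,280,185,225),tt=(285,370,280,365),spin=(318,342,300,325),bolt=(255,272,148,175),green=(278,312,215,252))),('side0',dict(collar=(315,352,235,275),tt=(178,250,155,218),spin=(203,221,150,182),bolt=(352,372,288,318),green=(260,297,225,262)))):
    p,d,T,k=load(n); X=cloud(d,T,k)
    for b,(x0,x1,y0,y1) in boxes.items():
        Q=X[y0:y1,x0:x1].reshape(-1,3); Q=Q[(d[y0:y1,x0:x1]>0).ravel()]
        z=Q[:,2]
        print(n,b,'zmax',np.percentile(z,99.5))
        h={'collar':.044,'green':.044,'tt':.054}.get(b)
        if h:
            S=Q[abs(z-h)<.004]; (c,rr),w=cv2.minEnclosingCircle(S[:,:2].astype(np.float32)),0
            print('  top n',len(S),'enc',c,rr,'med z',np.median(S[:,2]),'bbox mid',(S.min(0)+S.max(0))/2)
        elif b=='spin':
            S=Q[z>.112]; print('  tip',S[:,:2].mean(0),len(S)); S=Q[(z>.088)&(z<.107)]; print('  cyl',circ(S) if len(S)>5 else '')
        else: S=Q[z>.02]; print('  ',S.mean(0) if len(S) else '')
    m=X[...,2]
    for tab in [(-.01,.01)]:
        pass
E
```

```text
scene0 collar zmax 0.046511234109704126
  top n 348 enc (0.41033661365509033, 0.22385627031326294) 0.02791048213839531 med z 0.043456673548739 bbox mid [0.41003621 0.22343025 0.04362823]
scene0 tt zmax 0.11628520166439081
  top n 3554 enc (0.6489768624305725, 0.0774226263165474) 0.0660715401172638 med z 0.05423288610984234 bbox mid [0.64892897 0.07741392 0.0540027 ]
scene0 spin zmax 0.11809202335889218
  tip [0.64928609 0.07685218] 120
  cyl (array([0.64899772, 0.07788655]), np.float64(0.013002701343951541))
scene0 bolt zmax 0.05520543001049765
   [0.36237547 0.32329966 0.04193302]
scene0 green zmax 0.046941189500684655
  top n 393 enc (0.5079103112220764, 0.20534111559391022) 0.02763315849006176 med z 0.04362043681048522 bbox mid [0.50821719 0.20476296 0.04380747]
side0 collar zmax 0.045595152239935134
  top n 396 enc (0.41002407670021057, 0.22420626878738403) 0.027906041592359543 med z 0.04307878729154957 bbox mid [0.40976572 0.22446751 0.0432671 ]
side0 tt zmax 0.11406039349819885
  top n 1735 enc (0.6475247144699097, 0.07853690534830093) 0.066786028444767 med z 0.05346916135279378 bbox mid [0.64814769 0.07864163 0.05397384]
side0 spin zmax 0.11687222733884223
  tip [0.64797248 0.07950623] 55
  cyl (array([0.64819552, 0.07923514]), np.float64(0.011251749001118139))
side0 bolt zmax 0.15550154448534265
   [0.36522246 0.36643768 0.07886855]
side0 green zmax 0.045157859341580925
  top n 372 enc (0.5076890587806702, 0.20599469542503357) 0.027996398508548737 med z 0.04297890073430882 bbox mid [0.50718314 0.20690645 0.04335134]
```

View pics/crop1.png

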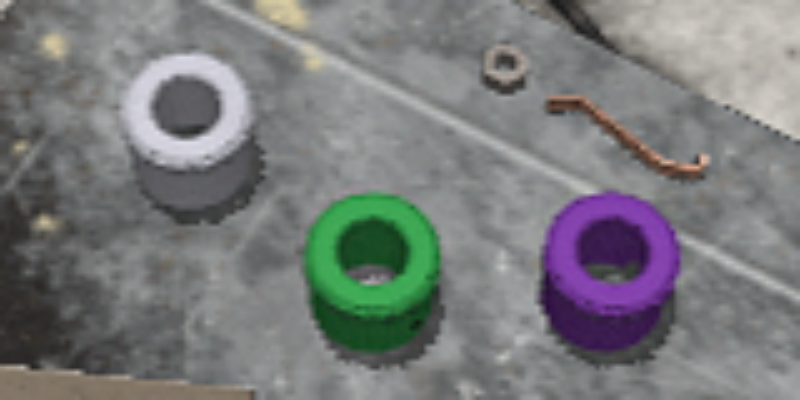

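```bash
python3 - <<'E'
from h import *
H=np.full((20,24),-1.)
for n in('scene0','side0'):
    p,d,T,k=load(n); X=cloud(d,T,k)[d>0]
    i=((X[:,0]-.2)/.025).astype(int); j=((X[:,1]+.1)/.035).astype(int)
    g=(X[:,0]>.2)&(X[:,1]>-.1)&(i<20)&(j<24)
    np.maximum.at(H,(i[g],j[g]),X[g,2])
print('y:',[f'{-.1+.035*(j+.5):.2f}' for j in range(24)])
for i in range(20): print(f'{.2+.025*(i+.5):.2f}',' '.join(f'{int(h*100):4d}' for h in H[i]))
E
```

```text
y: ['-0.08', '-0.05', '-0.01', '0.02', '0.06', '0.09', '0.13', '0.16', '0.20', '0.23', '0.27', '0.30', '0.34', '0.37', '0.41', '0.44', '0.48', '0.51', '0.55', '0.58', '0.62', '0.65', '0.69', '0.72']
0.21 -100 -100  -81  -81  -81  -81 -100 -100 -100 -100 -100 -100 -100   15   18   19   19   18 -100 -100 -100 -100 -100  -56
0.24  -81  -81  -81  -81  -81  -81 -100 -100 -100 -100 -100 -100 -100   16   18   19   19   17 -100 -100 -100 -100 -100  -55
0.26  -81  -81  -81  -81  -81  -81  -81 -100 -100 -100 -100 -100 -100   16   18   19   18   17   23 -100 -100 -100 -100  -14
0.29 -100    0 -100  -81  -80  -81  -81 -100 -100 -100 -100 -100 -100   16   18   19   18   33   33   22   37   37  -13  -13
0.31    0    0    0    0    0    0    0    0    0    0    0    0    0   16   18   19   18   17   31   39   40   44  -12  -13
0.34    0    0    0    1    2    1    1    1    0    0    0    0    0   16   18   19   18   17  -14   51   51   46  -14  -15
0.36    0    1    2   11    2    2    1    0    0    0    0    4    5   15   17   18   17   16  -15  -15  -15   33  -15  -15
0.39    6    3    2   11  
[... 898 characters left out ...]
    4    4    1    1    0 -100 -100 -100 -100 -100 -100 -100 -100 -100 -100
0.59    4    4    4    5    5    5    5    0    0    4    4    1    1    0 -100 -100 -100 -100 -100 -100 -100 -100 -100 -100
0.61    4    4    3    5    6    7    5    1    0    4    4    0    1    0 -100 -100 -100 -100 -100 -100 -100 -100 -100 -100
0.64    3    0    1    5   11   11    5    4    0    0    0    0    0    0 -100 -100 -100 -100 -100 -100 -100 -100 -100 -100
0.66    0    0    1    5   11   11    5    4    0    0    0    0    0    0 -100 -100 -100 -100 -100 -100 -100 -100 -100 -100
0.69    0    0    2    5    5    5    5    0    0    0    0    0    0    0 -100 -100 -100 -100 -100 -100 -100 -100 -100 -100
```

```bash
cat >> h.py <<'E'
from scipy.spatial.transform import Rotation as Ro
def rows(wps):
    s=status.get_state(); R=Ro.from_euler('xyz',s['eef_rot'],degrees=True)
    print('t',s['time_s'],'tcp',s['tcp_pos'].round(4),'rpy',s['eef_rot'].round(2),'j',s['joints'].round(1),'F',s['contact_force'].round(1),'M',s['moment'].round(2),'w',round(s['gripper_width'],4))
    for x,y,z,yaw in wps:
        t=R.inv().apply(np.array([x,y,z])-s['tcp_pos'])/.2
        rv=(R.inv()*Ro.from_euler('xyz',[180,0,yaw],degrees=True)).as_rotvec(degrees=True)/90
        print((x,y,z,yaw),'->',t.round(4).tolist(),rv.round(4).tolist())
E
python3 - <<'E'
from h import *
rows([(.29,.61,.30,-25.4),(.35,.42,.29,-35),(.41,.2241,.29,-45),(.41,.2241,.11,-45)])
E
```

```text
t 0.15 tcp [0.2897 0.6093 0.2259] rpy [ 1.7993e+02 -1.0000e-02 -2.5430e+01] j [ 81.1  20.6   0.6  -0.  -70.1 -16.5] F [-0.6 -0.4 -0.4] M [0.03 0.01 0.02] w 0.0878
(0.29, 0.61, 0.3, -25.4) -> [-0.0001, -0.0035, -0.3707] [0.0008, -0.0001, -0.0004]
(0.35, 0.42, 0.29, -35) -> [0.6788, 0.7255, -0.3197] [0.0008, -0.0001, 0.1063]
(0.41, 0.2241, 0.29, -45) -> [1.3704, 1.4813, -0.3187] [0.0008, -0.0002, 0.2174]
(0.41, 0.2241, 0.11, -45) -> [1.3703, 1.4802, 0.5813] [0.0008, -0.0002, 0.2174]
```

Call:
apply_moves:
  moves:
    - [0,0,-0.25,0,0,0]
    - [0.05,0.05,-0.37,0,0,0]
    - [0.25,0.27,-0.37,0,0,0.04]
    - [0.45,0.48,-0.37,0,0,0.08]
    - [0.65,0.69,-0.35,0,0,0.11]
    - [0.85,0.9,-0.33,0,0,0.15]
    - [0.95,1,-0.32,0,0,0.2]
    - [0.95,1,-0.32,0,0,0.217]
  hand: -1

```text
time_s: 1.15
tcp_pos: [0.3758, 0.3453, 0.2904]
eef_rot: [180.0, -0.0, -45.2]
contact_force: [0.4, 0.6, 0.0]
gripper_width: 0.0877
```

```bash
python3 - <<'E'
from h import *
rows([(.41,.2241,.2,-45),(.41,.2241,.11,-45)])
E
```

```text
t 1.15 tcp [0.3758 0.3453 0.2904] rpy [ 1.7996e+02 -2.0000e-02 -4.5170e+01] j [ 64.7   2.7 -13.7   0.  -73.6 -19.8] F [0.4 0.6 0. ] M [ 0.09  0.02 -0.03] w 0.0877
(0.41, 0.2241, 0.2, -45) -> [0.5503, 0.3056, 0.4524] [0.0005, -0.0002, -0.0019]
(0.41, 0.2241, 0.11, -45) -> [0.5502, 0.3053, 0.9024] [0.0005, -0.0002, -0.0019]
```

Call:
apply_moves:
  moves:
    - [0.25,0.14,0.05,0,0,0]
    - [0.45,0.25,0.2,0,0,0]
    - [0.55,0.305,0.45,0,0,0]
    - [0.55,0.305,0.65,0,0,0]
    - [0.55,0.305,0.8,0,0,0]
    - [0.55,0.305,0.8,0,0,0]

```text
time_s: 1.9
tcp_pos: [0.409, 0.2236, 0.1286]
eef_rot: [179.7, -0.0, -45.1]
contact_force: [0.3, -0.6, 0.5]
gripper_width: 0.0873
```

```bash
python3 - <<'E'
from h import *
rows([(.41,.2241,.06,-45),(.41,.2241,.0145,-45)])
for n in ('side','wrist'):
    i=imaging.camera_info(n);p,d=imaging.capture(n); cv2.imwrite(f'pics/{n}1.png',p)
    np.savez(f'pics/{n}1.npz',p=p,d=d,T=i['T'],k=[i['fx'],i['fy'],i['cx'],i['cy']])
p=cv2.imread('pics/side1.png');w=cv2.imread('pics/wrist1.png')
cv2.imwrite('pics/m1.png',np.hstack([cv2.resize(p[150:350,240:440],(400,400)),cv2.resize(w,(400,300))[:, :] if 0 else cv2.copyMakeBorder(cv2.resize(w,(400,300)),0,100,0,0,0)]))
E
```

```text
t 1.9 tcp [0.409  0.2236 0.1286] rpy [ 1.7968e+02 -4.0000e-02 -4.5140e+01] j [ 53.    6.2 -32.5  -0.  -51.6  -8.1] F [ 0.3 -0.6  0.5] M [-0.01 -0.09  0.01] w 0.0873
(0.41, 0.2241, 0.06, -45) -> [0.0016, -0.0073, 0.3431] [0.0036, -0.0004, -0.0015]
(0.41, 0.2241, 0.0145, -45) -> [0.0014, -0.0086, 0.5706] [0.0036, -0.0004, -0.0015]
```

View pics/m1.png

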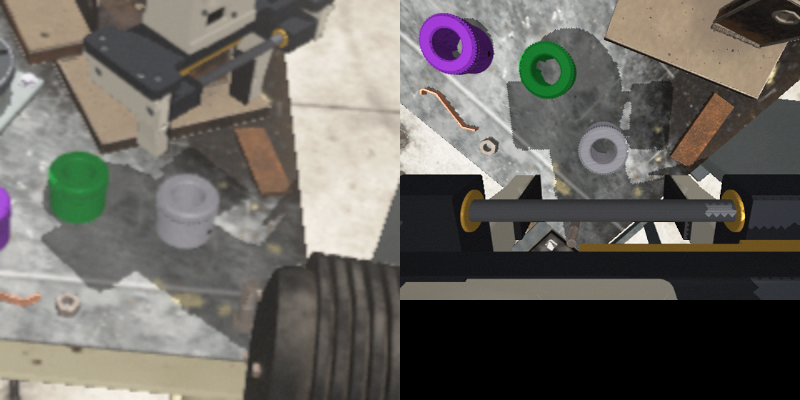

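Side panel: the fingers stand above the steel collar. Wrist panel: the collar (about panel pixel 603,150) lies centred between the fingers, with green at (547,68) clear. I lower and close.

Call:
apply_moves:
  moves:
    - [0,-0.007,0.25,0,0,0]
    - [0,-0.007,0.45,0,0,0]
    - [0,-0.007,0.56,0,0,0]
    - [0,-0.007,0.56,0,0,0]
    - [0,-0.007,0.56,0,0,0]
  hand: -1

```text
time_s: 2.62
tcp_pos: [0.4124, 0.2272, 0.0208]
eef_rot: [-179.9, -0.0, -45.1]
contact_force: [-0.2, -0.4, -0.7]
gripper_width: 0.0877
```

Call:
apply_moves:
  moves:
    - [0,0,0,0,0,0]
    - [0,0,0,0,0,0]
    - [0,0,0,0,0,0]
    - [0,0,0,0,0,0]
    - [0,0,0,0,0,0]
    - [0,0,0,0,0,0]
  hand: 1
  grip_force: 45

```text
time_s: 3.38
tcp_pos: [0.4111, 0.2255, 0.0206]
eef_rot: [179.9, -0.1, -45.1]
contact_force: [-4.1, -3.1, 6.4]
gripper_width: 0.0537
```

```bash
python3 - <<'E'
from h import *
rows([(.41,.224,.15,-45)])
E
```

```text
t 3.375 tcp [0.4111 0.2255 0.0206] rpy [ 1.7991e+02 -5.0000e-02 -4.5100e+01] j [ 52.9  15.6 -39.3   0.1 -35.1  -8.1] F [-4.1 -3.1  6.4] M [-1.39  1.73 -0.01] w 0.0537
(0.41, 0.224, 0.15, -45) -> [0.002, 0.0105, -0.6471] [0.001, -0.0006, -0.0011]
```

Call:
apply_moves:
  moves:
    - [0,0.005,-0.2,0,0,0]
    - [0,0.005,-0.5,0,0,0.05]
    - [0,0.005,-0.8,0,0,0.16]
    - [0.15,0,-0.88,0,0,0.27]
    - [0.35,0,-0.88,0,0,0.38]
    - [0.55,0,-0.88,0,0,0.48]
    - [0.75,0,-0.88,0,0,0.59]
    - [0.95,0,-0.88,0,0,0.7]
    - [1,0,-0.88,0,0,0.8]
    - [1,0,-0.88,0,0,0.9]
    - [1,0,-0.88,0,0,0.99]
    - [1,0,-0.88,0,0,1]

```text
time_s: 4.88
tcp_pos: [0.5519, 0.084, 0.196]
eef_rot: [-180.0, -0.2, -135.1]
contact_force: [-0.6, 0.8, -3.2]
gripper_width: 0.0534
```

```bash
python3 - <<'E'
from h import *
rows([(.6485,.0783,.195,-150)])
E
```

```text
t 4.875 tcp [0.5519 0.084  0.196 ] rpy [-1.7999e+02 -1.6000e-01 -1.3511e+02] j [ 28.8  11.  -16.7   0.1 -62.4 -73.9] F [-0.6  0.8 -3.2] M [ 0.08 -0.08  0.01] w 0.0534
(0.6485, 0.0783, 0.195, -150) -> [-0.322, -0.3611, 0.004] [-0.0003, -0.0017, 0.1655]
```

Call:
apply_moves:
  moves:
    - [-0.12,-0.14,0,0,0,0.08]
    - [-0.24,-0.27,0,0,0,0.165]
    - [-0.322,-0.361,0,0,0,0.165]
    - [-0.322,-0.361,0,0,0,0.165]
    - [-0.322,-0.361,0,0,0,0.165]

```text
time_s: 5.5
tcp_pos: [0.6478, 0.0783, 0.195]
eef_rot: [-180.0, -0.2, -149.9]
contact_force: [0.4, -0.1, -3.2]
gripper_width: 0.0537
```

```bash
cat > look.py <<'E'
from h import *
import sys
tag=sys.argv[1]
rows([])
out=[]
for n in ('scene','side'):
    i=imaging.camera_info(n);p,d=imaging.capture(n)
    np.savez(f'pics/{n}{tag}.npz',p=p,d=d,T=i['T'],k=[i['fx'],i['fy'],i['cx'],i['cy']])
    c=(270,230,400,360) if n=='scene' else (150,90,280,220)
    out.append(cv2.resize(p[c[1]:c[3],c[0]:c[2]],(400,400)))
cv2.imwrite(f'pics/look{tag}.png',np.hstack(out))
E
python3 look.py 2
```

```text
t 5.5 tcp [0.6478 0.0783 0.195 ] rpy [-179.99   -0.23 -149.87] j [ 24.   19.7  -4.8   0.  -65.7 -83.9] F [ 0.4 -0.1 -3.2] M [ 0.1  -0.05 -0.05] w 0.0537
```

View pics/look2.png

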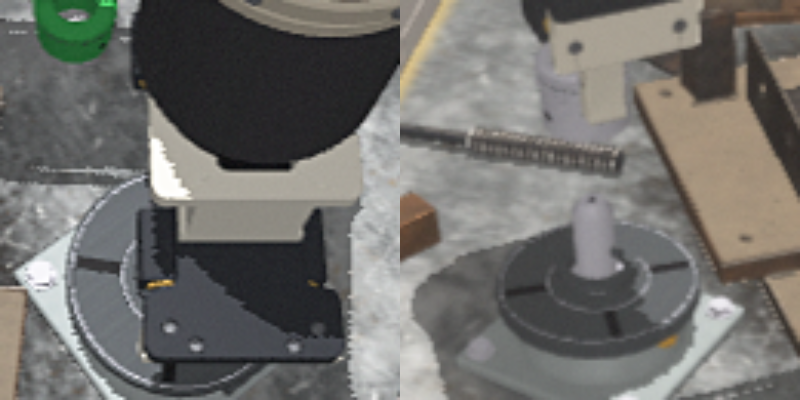

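Left (scene): the gripper hides the collar. Right (side): the collar (about panel 580,90) hangs above the spindle (595,235), and a pin end shows at (618,265). I measure the collar against the spindle in the same camera.

```bash
python3 - <<'E'
from h import *
p,d,T,k=load('side2'); X=cloud(d,T,k)
Q=X[d>0]
from scipy.optimize import least_squares
def fit(S,r):
    c0=S[:,:2].mean(0)+np.array([0,-.01])
    for _ in range(3):
        s=least_squares(lambda c:np.hypot(*(S[:,:2]-c).T)-r,c0,loss='soft_l1',f_scale=.001).x; e=np.hypot(*(S[:,:2]-s).T)-r; S=S[abs(e)<.004]; c0=s
    return s.round(4),len(S),np.abs(e).mean()
near=np.hypot(Q[:,0]-.648,Q[:,1]-.078)<.035
for a,b,rr in ((.176,.198,.0255),(.176,.187,.0255),(.187,.198,.0255)):
    print('collar',fit(Q[near&(Q[:,2]>a)&(Q[:,2]<b)],rr))
near=np.hypot(Q[:,0]-.648,Q[:,1]-.078)<.02
print('spin',fit(Q[near&(Q[:,2]>.088)&(Q[:,2]<.106)],.013))
p,d,T,k=load('scene0'); Q=cloud(d,T,k)[d>0]
near=np.hypot(Q[:,0]-.648,Q[:,1]-.078)<.02
print('spin scene',fit(Q[near&(Q[:,2]>.088)&(Q[:,2]<.106)],.013))
near=np.hypot(Q[:,0]-.41,Q[:,1]-.224)<.04
print('col scene',fit(Q[near&(Q[:,2]>.003)&(Q[:,2]<.025)],.0255))
p,d,T,k=load('side0'); Q=cloud(d,T,k)[d>0]
near=np.hypot(Q[:,0]-.41,Q[:,1]-.224)<.04
print('col side',fit(Q[near&(Q[:,2]>.003)&(Q[:,2]<.025)],.0255))
E
```

```text
collar (array([0.6473, 0.0783]), 214, np.float64(0.000762502609362404))
collar (array([0.6474, 0.0783]), 135, np.float64(0.0008143579149973311))
collar (array([0.6472, 0.0783]), 79, np.float64(0.0006714825385862608))
spin (array([0.6486, 0.0771]), 103, np.float64(0.000879489893896868))
spin scene (array([0.6519, 0.0535]), 28, np.float64(0.00149046375737153))
col scene (array([0.41  , 0.2243]), 112, np.float64(0.0005860911593649409))
col side (array([0.4095, 0.2234]), 236, np.float64(0.0006014677334152072))
```

```bash
python3 - <<'E'
from h import *
rows([(.649,.0778,.135,-150),(.649,.0778,.122,-150)])
E
```

```text
t 5.6 tcp [0.6478 0.0784 0.1958] rpy [-1.7997e+02 -1.6000e-01 -1.4989e+02] j [ 24.   19.7  -4.8   0.1 -65.7 -83.9] F [ 0.1 -0.  -3.7] M [ 0.07 -0.11 -0.  ] w 0.0537
(0.649, 0.0778, 0.135, -150) -> [-0.0046, -0.0055, 0.304] [-0.0004, -0.0018, 0.0013]
(0.649, 0.0778, 0.122, -150) -> [-0.0048, -0.0055, 0.369] [-0.0004, -0.0018, 0.0013]
```

Call:
apply_moves:
  moves:
    - [-0.005,-0.006,0.1,0,0,0]
    - [-0.005,-0.006,0.2,0,0,0]
    - [-0.005,-0.006,0.27,0,0,0]
    - [-0.005,-0.006,0.31,0,0,0]
    - [-0.005,-0.006,0.34,0,0,0]
    - [-0.005,-0.006,0.37,0,0,0]
    - [-0.005,-0.006,0.37,0,0,0]

```text
time_s: 6.48
tcp_pos: [0.6489, 0.0777, 0.1215]
eef_rot: [-180.0, -0.2, -149.9]
contact_force: [-0.3, -0.2, -3.1]
gripper_width: 0.0533
```

```bash
python3 look.py 3
```

```text
t 6.475 tcp [0.6489 0.0777 0.1215] rpy [-179.97   -0.19 -149.89] j [ 23.9  23.2  -9.8   0.1 -57.2 -83.8] F [-0.3 -0.2 -3.1] M [ 0.1  -0.15  0.03] w 0.0533
```

View pics/look3.png

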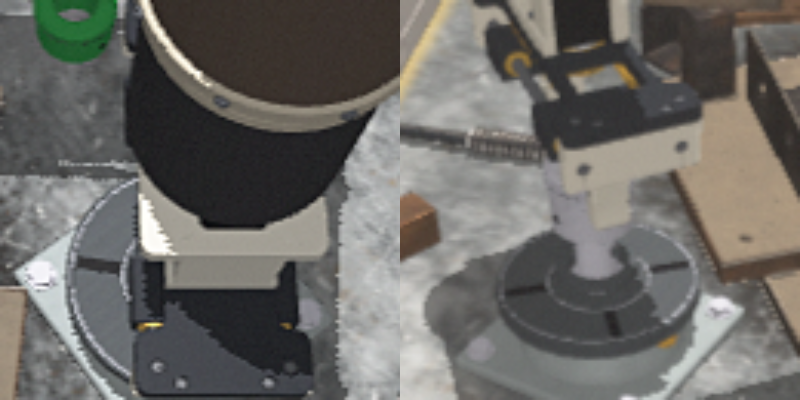

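The collar is over the spindle (side panel 590,225) with no side force, so I lower to the pin.

Call:
apply_moves:
  moves:
    - [0,0,0.03,0,0,0]
    - [0,0,0.05,0,0,0]
    - [0,0,0.07,0,0,0]
    - [0,0,0.085,0,0,0]
    - [0,0,0.095,0,0,0]
    - [0,0,0.095,0,0,0]

```text
time_s: 7.32
tcp_pos: [0.6495, 0.0778, 0.1044]
eef_rot: [-179.9, -0.1, -149.9]
contact_force: [-4.2, 1.3, 5.5]
gripper_width: 0.0536
```

```bash
python3 -c "
from h import *
rows([(.649,.0778,.1,-150)])"
```

```text
t 7.325 tcp [0.6495 0.0778 0.1044] rpy [-1.7993e+02 -1.0000e-01 -1.4985e+02] j [ 23.9  24.1 -10.9   0.1 -55.1 -83.8] F [-4.2  1.3  5.5] M [0.16 1.24 0.03] w 0.0536
(0.649, 0.0778, 0.1, -150) -> [0.0018, 0.0013, 0.0218] [-0.0008, -0.0011, 0.0016]
```

Call:
apply_moves:
  moves:
    - [0.002,0.001,0.02,0,0,-0.05]
    - [0.002,0.001,0.02,0,0,-0.1]
    - [0.002,0.001,0.02,0,0,-0.15]
    - [0.002,0.001,0.02,0,0,-0.2]
    - [0.002,0.001,0.02,0,0,-0.25]
    - [0.002,0.001,0.02,0,0,-0.3]
    - [0.002,0.001,0.02,0,0,-0.35]
    - [0.002,0.001,0.02,0,0,-0.35]

```text
time_s: 8.32
tcp_pos: [0.6499, 0.0782, 0.1041]
eef_rot: [-179.8, -0.0, -118.2]
contact_force: [-8.0, 2.0, 17.7]
gripper_width: 0.0538
```

```bash
python3 -c "
from h import *
rows([(.649,.0778,.1,-118)])"
```

```text
t 8.325 tcp [0.6499 0.0782 0.1041] rpy [-179.84   -0.   -118.22] j [ 24.   24.1 -11.    0.2 -54.8 -52.3] F [-8.   2.  17.7] M [0.93 3.19 0.14] w 0.0538
(0.649, 0.0778, 0.1, -118) -> [0.0038, 0.003, 0.0204] [-0.0018, -0.0, -0.0025]
```

Call:
apply_moves:
  moves:
    - [0.004,0.006,0.012,0,0,-0.05]
    - [0.004,0.006,0.012,0,0,-0.1]
    - [0.004,0.006,0.012,0,0,-0.15]
    - [0.004,0.006,0.012,0,0,-0.2]
    - [0.004,0.006,0.012,0,0,-0.25]
    - [0.004,0.006,0.012,0,0,-0.3]
    - [0.004,0.006,0.012,0,0,-0.35]
    - [0.004,0.006,0.012,0,0,-0.35]

```text
time_s: 9.32
tcp_pos: [0.6491, 0.0782, 0.104]
eef_rot: [-179.7, -0.1, -86.6]
contact_force: [-4.0, 0.9, 9.6]
gripper_width: 0.0538
```

```bash
python3 -c "
from h import *
rows([(.649,.0778,.1,-87)])"
```

```text
t 9.325 tcp [0.6491 0.0782 0.104 ] rpy [-1.7974e+02 -8.0000e-02 -8.6610e+01] j [ 24.   23.9 -11.3   0.2 -54.6 -20.8] F [-4.   0.9  9.6] M [0.34 1.98 0.09] w 0.0538
(0.649, 0.0778, 0.1, -87) -> [0.0019, 0.0006, 0.0201] [-0.0029, -0.0009, 0.0043]
```

Call:
apply_moves:
  moves:
    - [0.001,0.005,0.015,0,0,-0.05]
    - [0.001,0.005,0.015,0,0,-0.1]
    - [0.001,0.005,0.015,0,0,-0.15]
    - [0.001,0.005,0.015,0,0,-0.2]
    - [0.001,0.005,0.015,0,0,-0.25]
    - [0.001,0.005,0.015,0,0,-0.3]
    - [0.001,0.005,0.015,0,0,-0.35]
    - [0.001,0.005,0.015,0,0,-0.35]

```text
time_s: 10.32
tcp_pos: [0.6476, 0.0773, 0.1011]
eef_rot: [-179.9, -0.2, -55.2]
contact_force: [-2.8, -2.8, 0.6]
gripper_width: 0.0532
```

```bash
python3 -c "
from h import *
rows([(.649,.0778,.1,-55)])"
```

```text
t 10.325 tcp [0.6476 0.0773 0.1011] rpy [-179.87   -0.19  -55.25] j [ 24.   24.  -11.6   0.2 -54.2  10.6] F [-2.8 -2.8  0.6] M [-0.84  0.99 -1.22] w 0.0532
(0.649, 0.0778, 0.1, -55) -> [0.002, -0.0069, 0.0057] [-0.0015, -0.0021, -0.0027]
```

It dropped past the pin's 84 mm rest height (TCP 3 mm lower), and the moment shows the keyway wall on the pin. I back off slightly and lower.

Call:
apply_moves:
  moves:
    - [0.001,-0.004,0.01,0,0,0.03]
    - [0.001,-0.004,0.01,0,0,0.06]
    - [0.001,-0.004,0.02,0,0,0.07]
    - [0.001,-0.004,0.03,0,0,0.07]
    - [0.001,-0.004,0.03,0,0,0.07]

```text
time_s: 10.95
tcp_pos: [0.6483, 0.0774, 0.0945]
eef_rot: [-179.9, -0.2, -61.5]
contact_force: [1.6, -3.0, -4.5]
gripper_width: 0.0537
```

```bash
python3 -c "
from h import *
rows([(.649,.0778,.085,-60)])"
```

```text
t 10.95 tcp [0.6483 0.0774 0.0945] rpy [-179.89   -0.18  -61.53] j [ 24.   24.4 -11.9   0.2 -53.6   4.4] F [ 1.6 -3.  -4.5] M [-1.1  -0.24 -0.05] w 0.0537
(0.649, 0.0778, 0.085, -60) -> [-0.0002, -0.0039, 0.0476] [-0.0012, -0.002, -0.017]
```

Call:
apply_moves:
  moves:
    - [0.002,0,0.015,0,0,0]
    - [0.002,0,0.03,0,0,0]
    - [0.002,0,0.045,0,0,0]
    - [0.002,0,0.055,0,0,0]
    - [0.002,0,0.065,0,0,0]
    - [0.002,0,0.075,0,0,0]
    - [0.002,0,0.085,0,0,0]
    - [0.002,0,0.085,0,0,0]
  grip_force: 58

```text
time_s: 11.95
tcp_pos: [0.6488, 0.077, 0.0806]
eef_rot: [-179.8, -0.2, -61.5]
contact_force: [-9.2, -1.4, 19.1]
gripper_width: 0.0532
```

```bash
python3 -c "
from h import *
rows([(.649,.0778,.08,-60)])"; python3 look.py 4
```

```text
t 11.95 tcp [0.6488 0.077  0.0806] rpy [-179.82   -0.24  -61.47] j [ 24.   25.2 -12.7   0.3 -51.9   4.4] F [-9.2 -1.4 19.1] M [-0.71  3.7  -0.02] w 0.0532
(0.649, 0.0778, 0.08, -60) -> [-0.0029, -0.0027, 0.0029] [-0.002, -0.0027, -0.0163]
t 11.95 tcp [0.6488 0.077  0.0806] rpy [-179.82   -0.24  -61.47] j [ 24.   25.2 -12.7   0.3 -51.9   4.4] F [-9.2 -1.4 19.1] M [-0.71  3.7  -0.02] w 0.0532
```

View pics/look4.png

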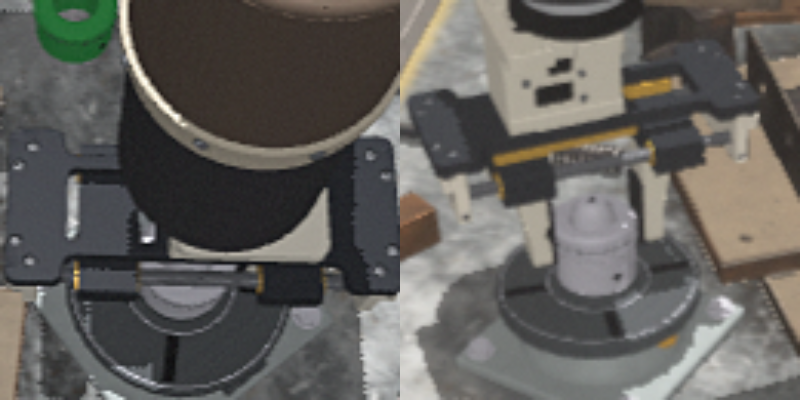

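Side panel: the collar sits low, near the faceplate, with the spindle tip above it. I push a bit more and take out the side load.

Call:
apply_moves:
  moves:
    - [-0.002,0.004,0.015,0,0,0]
    - [-0.002,0.004,0.022,0,0,0]
    - [-0.002,0.004,0.022,0,0,0]
    - [-0.002,0.004,0.022,0,0,0]
    - [-0.002,0.004,0.022,0,0,0]
    - [-0.002,0.004,0.022,0,0,0]

```text
time_s: 12.8
tcp_pos: [0.6488, 0.077, 0.0806]
eef_rot: [-179.7, -0.3, -61.4]
contact_force: [-10.7, -0.6, 26.8]
gripper_width: 0.053
```

```bash
python3 look.py 5; python3 - <<'E'
from h import *
for n in('side4','side5','scene5'):
    p,d,T,k=load(n); Q=cloud(d,T,k)[d>0]; rr=np.hypot(Q[:,0]-.6487,Q[:,1]-.078)
    a=Q[(rr>.0165)&(rr<.024)&(Q[:,2]>.09)&(Q[:,2]<.125)]; b=Q[(rr>.03)&(rr<.06)&(Q[:,2]<.06)&(Q[:,2]>.045)]; c=Q[(rr<.006)&(Q[:,2]<.125)&(Q[:,2]>.1)]
    print(n,'rim',len(a),np.median(a[:,2]) if len(a) else 0,'plate',np.median(b[:,2]),'tip',np.percentile(c[:,2],90) if len(c) else 0)
    if len(a)>20: print(np.histogram(a[:,2],bins=np.arange(.09,.126,.003))[0])
E
```

```text
t 12.8 tcp [0.6488 0.077  0.0806] rpy [-179.65   -0.34  -61.39] j [ 24.   25.1 -12.9   0.4 -51.6   4.3] F [-10.7  -0.6  26.8] M [-0.78  4.45 -0.17] w 0.053
side4 rim 150 0.10328706894059425 plate 0.053510435773030385 tip 0.11675993013814101
[  2   1   2  16 118  11   0   0   0   0   0   0]
side5 rim 146 0.10339781274190257 plate 0.053458293027924375 tip 0.11686636113008522
[  0   1   1  15 123   6   0   0   0   0   0   0]
scene5 rim 77 0.10393674648949214 plate 0.054323118298934214 tip 0
[ 0  0  0  8 49 20  0  0  0  0  0  0]
```

The rim stands 49.8 mm above the faceplate (50 mm when home). The extra push raised the force to 27 N without moving the TCP, so the collar is seated. I hand in while holding.

```bash
python3 -c "
from h import *
rows([]); print(status.get_state()['qd'].round(2)); print(r.close_job()); rows([])"
```

```text
t 12.9 tcp [0.6488 0.077  0.0805] rpy [-179.65   -0.34  -61.39] j [ 24.   25.2 -12.9   0.4 -51.6   4.3] F [-10.7  -0.4  27. ] M [-0.82  4.43 -0.22] w 0.0532
[-0.01 -0.07  0.02 -0.01  0.07 -0.01]
the job is handed in; nothing more can be done
None
the job is handed in; nothing more can be done
```

The collar is on the spindle, keyed over the cross pin and pushed fully home. I handed the job in at 12.9 s of the 54 s allowed, with the gripper still holding it down (58 N grip set).

**What I did:** I picked the bare steel collar from between the look-alikes and lowered it until it rested on the pin. I turned it about 95° until the keyways dropped, backed off about 6° to free the keyway wall from the pin, then pressed it down.

**Last checks:**
- **Seating:** the collar's rim is 49.8 mm above the faceplate, against 50 mm when home. The tool had come down about 23.5 mm from the pin-rest height (24 mm expected). Pushing harder raised the force to 27 N without moving it further.
- **Hold:** the gripper opening is 53 mm, and the arm is at rest.

**What disagreed or was not checked:**
- About 11 N of side force on the tool along x remained and did not go away when I tried to take it out.
- I did not read the spring ring joint, the collar's tilt or its distance from the axis directly. I judge those from its height and fit.
- I did not re-measure the copper strip, nut and bolt at the end. The paths kept clear of them.

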